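Refit the intake grille of a shop air cleaner

ROBOT

A 6-joint arm with a two-finger parallel gripper is mounted at the origin on the work surface. World frame = base frame: x ahead of the robot, y to its left, z up, the work surface at z = 0. Lengths are in m, angles in rad, forces in N, time in s.
With the tool pointing down it reaches from about 0.375 to 0.9 m from the base axis. Payload 3.1 kg.
Tool frame: the origin (TCP) lies on the centre line of the jaws, within the pads' length; the fingertips stand 22 mm ahead of it and the grasp point (between the pads) lies 3 mm ahead of it; z points along the fingers, x is the direction in which the jaws open and shut, and the axes are right-handed (so a half turn about z gives the same grasp; the last joint's range is limited). The gripper opens to 87 mm and grips with 3 to 60 N. Pads are 19 mm wide; open, the fingers measure 117 mm over their backs; the gripper's body (75 mm by 190 mm) begins 51 mm behind the grasp point.
Start: joints at [1.093, 0.527, 1.433, -0, 1.181, -0.178], TCP at [0.184, 0.597, 0.211] pointing down, gripper open.
Joint ranges: [-3.08, 3.08], [-0.75, 2.2], [0.22, 2.44], [-1.43, 4.57], [0, 2.65], [-2.85, 2.85]. Speed limits (rad/s): [2.79, 2.79, 3.14, 3.14, 3.14, 3.14].

INTERFACE

Orientations are given as a unit quaternion [x, y, z, w].
In Python, from rig import robot, camera, order gives the robot as it stands.
- The arm moves only by the shell command python3 -m pendant 'ROWS' [OPENING] [FORCE]. ROWS is JSON, a list of rows, each a list of 2 entries, a list of its own where there are three numbers: the shift along the tool's x, y, z in mm, then the turn about the tool's z in degrees. A call has 1 to 8 rows; each row shifts and turns the commanded pose from where the row before left it, along the tool's axes as they then stand; what a row does not reach is not made up. A row lasts 1/8 s, in which the tool goes at most 62.5 mm and 10.7 degrees, less where a joint would pass 70% of its speed; a pose out of reach is approached as far as the arm can. A call with a gripper value outside its range is refused whole. OPENING is the finger opening in mm, from 0 to 87, set as the call begins (- or left out, the last holds). The fingers move at their own pace and stop on an object; FORCE is the grip in N (left out, the last holds). Time passes only in rows, so rows that do not move let the fingers close. It gives the time, the measured TCP pose, the force and the opening at its end, in the units of the state.
- robot.get_obs(): the state, without advancing time (a new reading comes with each control period).
- camera(name): name is "side" or "top"; returns a dict with "pixels" (480x640x3 uint8, blue, green, red), "mtx" (3x3 intrinsics, pixels), "k1" (the pictures are not rectified: a ray, as slopes to the right and down, at radius r is drawn at 1 + k1 r^2 times it, then the intrinsics apply), "R" (3x3) and "t" (3): a world point X has camera coordinates R X + t. Camera axes: x right, y down, z forward; pixel columns grow to the right and rows downward; lengths in m; the calibration is good to about 2 mm. A picture is of the moment at which its call begins. There is no depth.
- order.hand_in(): hands the job in, once; it reports no verdict.
The state is a dict: "time": time; "q": joint angles; "joint_velocities": joint speeds; "joint_torque": joint torques, N m; "position": TCP position; "tool_rot": TCP orientation; "ft_force": force on the tool from outside, world axes, zero at the start; "moment": the same for the moment, N m; "grip_width": finger opening in m.
Only numpy, scipy, OpenCV 4.12 (cv2) and the standard library are available. Lean on these libraries where they do the work, as an engineer would, in place of code of your own. Each camera call takes 0.05 s, during which the arm holds its last target. There are 200 camera calls.

TASK

Pick up the loose intake grille by its grip rib and refit it in the bay on top of the air cleaner: hook its thin tongue under the retaining lip with the other end raised, push it gently home against the stop behind the lip, then swing it down and press until it lies flat in the bay and the spring catch snaps back over its edge. Do not force it, leave the other things on the bench where they are, and let go.

Things in the scene. Friction and masses are not known exactly. Their poses are not given: they have to be found in the camera images.
- cleaner: Benchtop air cleaner lying on its back, fixed: white box 300 x 210 mm, top 110 mm over the bench. Origin: centre of its underside at bench level; x runs level from the lip end to the catch end, z up. A grey cradle on its top forms the open bay. The cradle is clamped in slotted ears: it sits up to 18 mm either way along x from its middle position (not in y). This is not measured: feel for it.
- bay (a point): Centre of the bay floor for the cradle's middle position, fixed to the cleaner, 116 mm over the bench; axes as the cleaner. Side walls 125 mm apart and 8 mm high. The grille (166 mm with tongue) does not go in flat: the tongue enters the slot under the lip with the other end raised 8 to 22 degrees, and stays against the stop behind the lip as it swings down.
- lip_mid (a point): Middle of the retaining lip's lower edge, 9 mm over the bay floor, at x = -74 mm from bay, for the cradle's middle position (truly up to 18 mm off along x). The lip spans the bay, is 4 mm thick and overhangs the upright stop at the back of the slot by 10 mm, so the stop's face is 10 mm further to -x.
- wall_mid (a point): Foot of the bay's end wall opposite the lip, 8 mm high, at x = 84.5 mm from bay for the cradle's middle position: 168.5 mm from the stop. Lip, stop, wall and catch all shift together with the cradle.
- catch (a joint): Steel spring catch, 36 mm wide, in the middle of that end wall; slides along x. 0 = out: nose 5.5 mm inside the wall, flat underside 11.5 mm over the bay floor, top sloping 30 degrees off vertical up to 28 mm. More (m, to 0.009) = pushed back. The grille's edge pushes it back on the way down (5 to 15 N at that edge); it snaps to 0 over the seated grille.
- grille: Loose aluminium filter grille, 0.25 to 0.5 kg, lying flat: frame 150 x 120 x 10 mm, with a tongue 112 mm wide, 5 mm thick projecting 16 mm from its -x end, flush with the underside. Origin: mid length (166 mm) and width, on the underside; tongue tip at x = -83 mm, other edge at +83 mm. Upright grip rib on top: 12 mm thick (x), 50 mm long (y), centred at x = 8 mm, top 46 mm over the underside.
- tongue (a point): Middle of the tongue tip's lower edge; axes as the grille.
- rib (a point): Centre of the top of the grip rib; axes as the grille.
- screwdriver: Bystander: screwdriver lying between the work places, leave alone.
- wrench: Bystander: wrench lying nearer the robot, leave alone.
- hammer: Bystander: hammer lying at the robot's right, leave alone.
- tape: Bystander: roll of tape, 96 mm across, 25 mm high, leave alone.
- can: Bystander: can 60 mm across, 170 mm high, leave alone.
- battery: Bystander: tool battery pack 75 x 115 x 65 mm, leave alone.
Mind the look-alikes: they are no part of the job. What is shaped like the grille but green is not meant.

How it is judged:
By the outcome, as a careful person would: the job done as asked, in the order asked, and still so for the second after the job is handed in, with the robot touching nothing.
It also fails if it takes over 64 s, if anything falls off the work surface, if the arm or the gripper's body presses on something with over 40 N, if the wrist force passes 120 N, or if a joint passes its speed limit or range.

## Working session

There is one attempt and no reset: what is moved stays moved. The work goes in short steps, Python scripts to look and compute and a shell command to move; the robot and the scene stay as the last step left them, time stands still between calls to the robot, and variables do not carry over. Pictures are saved under pics/ and viewed, about 8 in all and at most 12, crops included, and the job is handed in when it is done.

```bash
ls; mkdir -p pics
python3 - <<'E'
from rig import robot,camera
import cv2,numpy as np
o=robot.get_obs();print({k:np.round(v,3) for k,v in o.items()})
for n in("top","side"):
    c=camera(n);cv2.imwrite(f"pics/{n}0.png",c["pixels"]);print(n,c["mtx"],c["k1"],c["R"],c["t"])
    np.savez(f"{n}0.npz",**c)
E
```

```text
pics
{'time': np.float64(0.0), 'q': array([ 1.093,  0.528,  1.434,  0.   ,  1.181, -0.179]), 'joint_velocities': array([ 0.001,  0.   , -0.002, -0.   , -0.001,  0.   ]), 'joint_torque': array([ 1.0000e-03, -4.4004e+01, -1.7659e+01,  6.3000e-02,  5.8000e-02,
       -0.0000e+00]), 'position': array([0.184, 0.597, 0.21 ]), 'tool_rot': array([ 0.804,  0.594, -0.001,  0.   ]), 'ft_force': array([-0.006, -0.395, -0.272]), 'moment': array([-0.007, -0.005, -0.006]), 'grip_width': np.float64(0.087)}
top [[530.74471008   0.         327.61987744]
 [  0.         530.74471008 233.8034047 ]
 [  0.           0.           1.        ]] 0.023000784722522163 [[ 0.08186488 -0.99662023  0.00680098]
 [-0.97338506 -0.08141817 -0.21422558]
 [ 0.21405528  0.01091757 -0.97676054]] [-0.03427623  0.55782435  1.44827483]
side [[575.04586996   0.         315.35393991]
 [  0.         575.04586996 232.54892456]
 [  0.           0.           1.        ]] -0.16157487091148906 [[ 0.97431375 -0.22475524  0.01406422]
 [-0.11915018 -0.56749691 -0.81470884]
 [ 0.19109148  0.79210627 -0.57969967]] [-0.56093878  0.13757732  1.59134573]
```

View pics/top0.png

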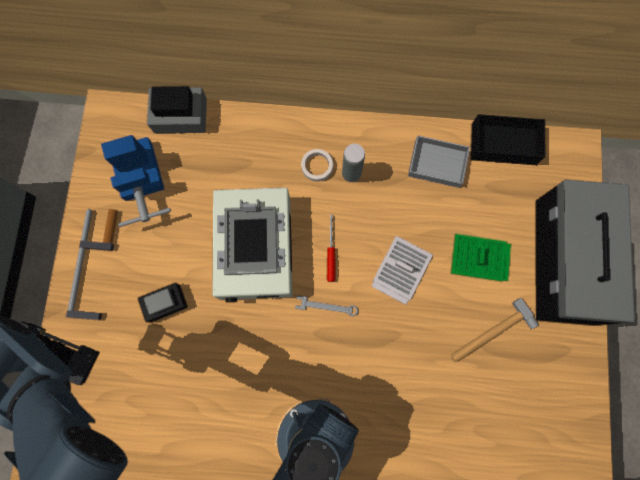

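View pics/side0.png

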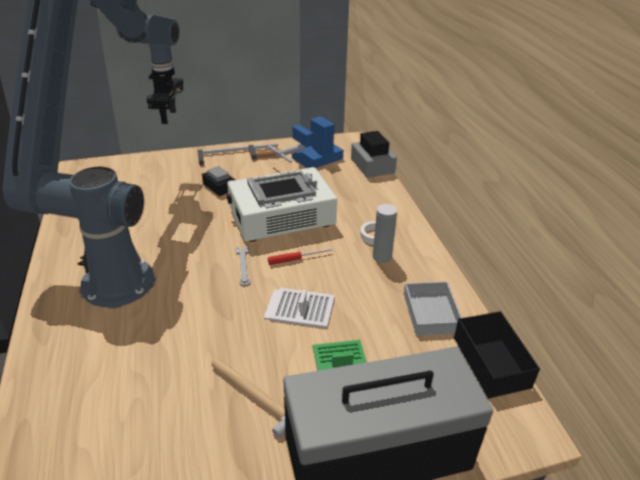

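The top view shows the cleaner at about (252,243), with its catch end at about (252,206), away from the robot. The loose grille is at (403,269) and the green decoy at (482,257). I'll crop both places next.

```bash
cat > h.py <<'E'
import numpy as np,cv2
def load(n): return dict(np.load(n))
def ray(c,uv):
    m=c["mtx"];d=np.array([(uv[0]-m[0,2])/m[0,0],(uv[1]-m[1,2])/m[1,1]])
    s=d.copy()
    for _ in range(10): s=d/(1+c["k1"]*(s@s))
    return -c["R"].T@c["t"], c["R"].T@np.array([*s,1])
def at_z(c,uv,z):
    o,d=ray(c,uv);return o+d*(z-o[2])/d[2]
def proj(c,X):
    p=c["R"]@np.array(X)+c["t"];s=p[:2]/p[2];s=s*(1+c["k1"]*(s@s))
    return c["mtx"][:2,:2]@s+c["mtx"][:2,2]
def crop(c,x,y,w,h,f): return cv2.resize(c["pixels"][y:y+h,x:x+w],None,fx=f,fy=f,interpolation=cv2.INTER_CUBIC)
E
python3 - <<'E'
from h import *
t=load("top0.npz");s=load("side0.npz")
a=np.hstack([crop(t,205,185,95,75,4),crop(t,365,230,75,75,4)]);
b=np.hstack([crop(s,225,165,120,75,4)[:, :380],crop(s,260,280,80,50,4)[:,:300] if 0 else crop(s,262,275,75,75,4)])
im=np.vstack([a,b[:, :a.shape[1]]]);print(im.shape);cv2.imwrite("pics/c1.png",im)
cv2.imwrite("pics/c2.png",np.hstack([crop(t,205,240,95,65,4),crop(s,240,165,100,65,4)[:, :400]]))
# grille contour by white mask
for n,c,r in(("t",t,(365,230,75,75)),("s",s,(262,280,80,55))):
    x,y,w,h=r;p=c["pixels"][y:y+h,x:x+w];hsv=cv2.cvtColor(p,cv2.COLOR_BGR2HSV)
    m=((hsv[...,1]<70)&(hsv[...,2]>120)).astype(np.uint8);m=cv2.morphologyEx(m,cv2.MORPH_CLOSE,np.ones((5,5)))
    k=max(cv2.findContours(m,0,2)[0],key=cv2.contourArea);q=cv2.boxPoints(cv2.minAreaRect(k))+[x,y];print(n,q)
    for u in q: print(at_z(c,u,.005).round(4))
E
```

```text
(600, 680, 3)
t [[368.88312912 287.03770065]
 [395.48444748 235.10179234]
 [433.29641724 254.46889877]
 [406.69510269 306.40480804]]
[ 0.424  -0.1191  0.005 ]
[ 0.5837 -0.1873  0.005 ]
[ 0.535  -0.3007  0.005 ]
[ 0.3776 -0.2306  0.005 ]
s [[261.12000275 319.15999603]
 [266.22000122 283.45999861]
 [334.82000732 293.26000214]
 [329.72000885 328.95999908]]
[ 0.3777 -0.237   0.005 ]
[ 0.413  -0.0999  0.005 ]
[ 0.5886 -0.179   0.005 ]
[ 0.5418 -0.3083  0.005 ]
```

View pics/c1.png

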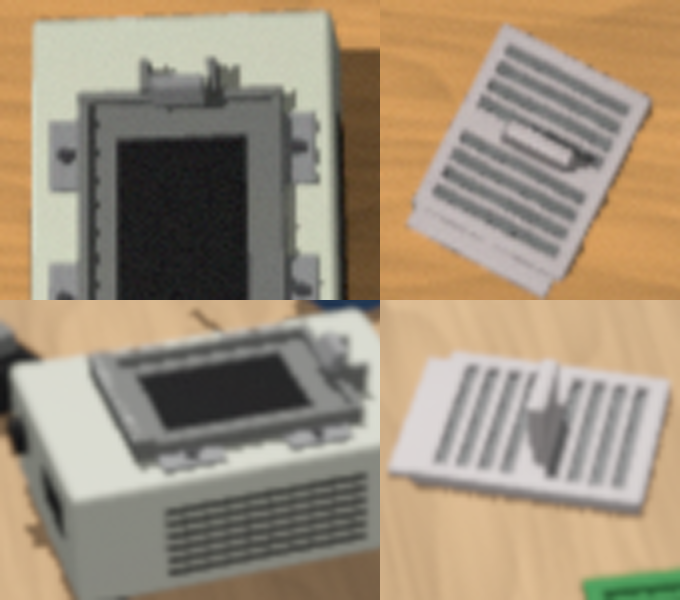

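The tongue end of the grille points toward the robot, at crop (410,225)–(548,295). The rib top runs from (507,125) to (573,160). The catch is at the far (+x) end of the bay. Next I'll look at the lip end.

View pics/c2.png

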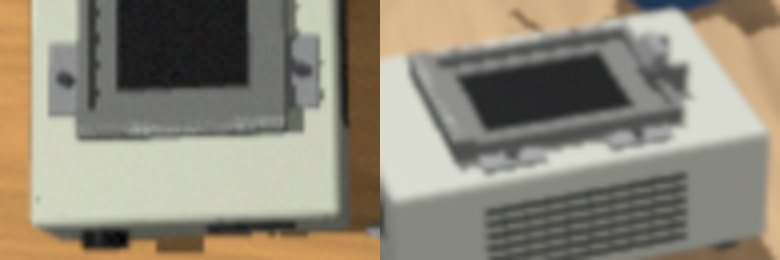

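Run:
```python
from h import *
t=load("top0.npz");s=load("side0.npz")
G=lambda x,y:((x-380)/4+365,y/4+230)
print("rib",[at_z(t,G(*p),.046).round(4) for p in((507,125),(573,160))])
print("far",[at_z(t,G(*p),.010).round(4) for p in((503,25),(650,100))])
print("tongue",[at_z(t,G(*p),.005).round(4) for p in((410,225),(548,295))])
S=lambda x,y:((x-380)/4+262,(y-300)/4+275)
print("side far",[at_z(s,S(*p),.010).round(4) for p in((668,378),(642,508))])
print("side tongue",[at_z(s,S(*p),.005).round(4) for p in((432,357),(390,470))])
print("side rib top",[at_z(s,S(*p),.046).round(4) for p in((545,362),(545,405))])
C=lambda x,y:(x/4+205,y/4+185)
print("casing far",[at_z(t,C(*p),.110).round(4) for p in((33,22),(328,12))])
# casing contour
p=t["pixels"][180:310,200:300];hsv=cv2.cvtColor(p,cv2.COLOR_BGR2HSV)
m=((hsv[...,1]<60)&(hsv[...,2]>150)).astype(np.uint8)
m=cv2.morphologyEx(m,cv2.MORPH_OPEN,np.ones((3,3)))
k=cv2.convexHull(np.vstack(cv2.findContours(m,0,2)[0]));q=cv2.boxPoints(cv2.minAreaRect(k))+[200,180]
print(q,[at_z(t,u,.110).round(4) for u in q])
```

```text
rib [array([ 0.4988, -0.1901,  0.046 ]), array([ 0.4776, -0.238 ,  0.046 ])]
far [array([ 0.5792, -0.1877,  0.01  ]), array([ 0.5323, -0.2975,  0.01  ])]
tongue [array([ 0.4272, -0.1293,  0.005 ]), array([ 0.3852, -0.2311,  0.005 ])]
side far [array([ 0.5836, -0.1888,  0.01  ]), array([ 0.5367, -0.3051,  0.01  ])]
side tongue [array([ 0.4326, -0.1289,  0.005 ]), array([ 0.3872, -0.2327,  0.005 ])]
side rib top [array([ 0.4974, -0.1957,  0.046 ]), array([ 0.4886, -0.2366,  0.046 ])]
casing far [array([0.6446, 0.3395, 0.11  ]), array([0.6692, 0.1354, 0.11  ])]
[[213. 188.]
 [288. 188.]
 [288. 295.]
 [213. 295.]] [array([0.6518, 0.3411, 0.11  ]), array([0.6694, 0.1326, 0.11  ]), array([0.3719, 0.1033, 0.11  ]), array([0.3555, 0.3029, 0.11  ])]
```

Run:
```python
from h import *
t=load("top0.npz");s=load("side0.npz")
A=lambda x,y:(x/4+205,y/4+185)
B=lambda x,y:(x/4+205,y/4+240)
P=lambda u,z:at_z(t,u,z)
FL,FR,NL,NR=P(A(33,22),.11),P(A(328,12),.11),P(B(32,225),.11),P(B(336,228),.11)
for n,a,b in(("far",FL,FR),("near",NL,NR),("L",FL,NL),("R",FR,NR)):
    d=a-b;print(n,np.hypot(*d[:2]).round(4),np.degrees(np.arctan2(d[1],d[0])).round(2))
c=(FL+FR+NL+NR)/4;print("casing centre",c)
yaw=np.radians(6.0)
ax=np.array([np.cos(yaw),np.sin(yaw)]);ay=np.array([-ax[1],ax[0]])
def loc(X):d=X[:2]-c[:2];return (d@ax*1000).round(1),(d@ay*1000).round(1)
for n,u,z in(("blackTL",A(118,142),.116),("blackTR",A(246,136),.116),("blackBL",B(118,88),.116),("blackBR",B(247,86),.116),
 ("wallTL",A(80,95),.124),("wallTR",A(283,90),.124),("lipfrontL",B(97,105),.129),("lipfrontR",B(283,103),.129),("cradleNL",B(78,135),.129),("cradleNR",B(288,128),.129),
 ("earL1",A(50,158),.112),("earR1",A(318,145),.112)):
    print(n,loc(P(u,z)))
E2=lambda x,y:((x-380)/4+240,y/4+165)
for n,u,z in(("S blackNL",(457,75),.116),("S black NR",(487,130),.116),("S FR",(633,95-15),.116),("S FL",(605,55),.116),("S lipoutL",(410,58),.129),("S lipoutR",(460,150),.129),("casing NR-far",(765,133),.11),("casing far left",(682,8),.11)):
    print(n,loc(at_z(s,E2(*u),z)))
```

```text
far 0.2056 96.88
near 0.2028 94.12
L 0.2947 7.21
R 0.3044 6.64
casing centre [0.50820748 0.21936466 0.11      ]
blackTL (np.float64(59.3), np.float64(43.8))
blackTR (np.float64(61.7), np.float64(-43.9))
blackBL (np.float64(-56.1), np.float64(42.1))
blackBR (np.float64(-56.7), np.float64(-44.8))
wallTL (np.float64(91.0), np.float64(69.0))
wallTR (np.float64(91.7), np.float64(-70.0))
lipfrontL (np.float64(-69.5), np.float64(53.8))
lipfrontR (np.float64(-70.9), np.float64(-70.2))
cradleNL (np.float64(-89.4), np.float64(66.0))
cradleNR (np.float64(-87.8), np.float64(-73.5))
earL1 (np.float64(49.9), np.float64(90.9))
earR1 (np.float64(55.2), np.float64(-93.0))
S blackNL (np.float64(-53.8), np.float64(39.2))
S black NR (np.float64(-52.5), np.float64(-47.3))
S FR (np.float64(76.1), np.float64(-10.6))
S FL (np.float64(66.8), np.float64(33.5))
S lipoutL (np.float64(-87.5), np.float64(54.7))
S lipoutR (np.float64(-83.7), np.float64(-88.5))
casing NR-far (np.float64(150.9), np.float64(-106.9))
casing far left (np.float64(154.5), np.float64(98.4))
```

```bash
cat > go.py <<'E'
import sys,numpy as np
from rig import robot
from scipy.spatial.transform import Rotation as R
o=robot.get_obs();p=np.array(o["position"]);M=R.from_quat(o["tool_rot"])
X=M.as_matrix()[:,0];h=np.degrees(np.arctan2(X[1],X[0]))
print("t",round(float(o["time"]),2),"p",p.round(4),"h",h.round(1),"F",np.round(o["ft_force"],1),"M",np.round(o["moment"],2),"w",round(float(o["grip_width"]),4),"q",np.round(o["q"],2))
if len(sys.argv)>1:
    T=np.array([float(a) for a in sys.argv[1:4]]);print("tool delta mm",(M.inv().apply(T-p)*1000).round(1))
    if len(sys.argv)>4: print("turn",round((h-float(sys.argv[4])+180)%360-180,1))
E
python3 -m pendant '[[[-39,43,0],0],[[-39,43,0],0],[[-39,43,0],0],[[-39,43,0],0],[[-39,43,0],0],[[-39,43,0],0],[[-39,43,0],0],[[-39,43,0],0]]' 87
python3 -m pendant '[[[-47,23,0],0],[[-47,23,0],0],[[-47,23,0],0],[[-47,23,0],0],[[-47,23,0],0],[[-47,23,0],0],[[-47,23,0],0],[[-47,23,0],0]]'
python3 -m pendant '[[[0,0,0],10.5],[[0,0,0],10.5],[[0,0,0],10.5],[[0,0,0],10.5],[[0,0,0],10.5],[[0,0,0],10.5],[[0,0,0],10.5],[[0,0,0],10.5]]'
python3 -m pendant '[[[0,0,0],10.5],[[0,0,0],10.5],[[0,0,0],10.5],[[0,0,0],10.5],[[0,0,0],10.5],[[0,0,0],10.5],[[0,0,0],10.5],[[0,0,0],10.5]]'
python3 go.py 0.488 -0.2145 0.09 -113
```

```text
time: 1.1
position: [0.4215, 0.1962, 0.2112]
tool_rot: [0.804, 0.594, 0.0, -0.0]
ft_force: [0.6, -0.0, -1.5]
grip_width: 0.0874
time: 2.1
position: [0.4858, -0.2172, 0.2109]
tool_rot: [0.805, 0.594, -0.0, -0.0]
ft_force: [1.4, -0.2, -0.3]
grip_width: 0.0872
time: 3.1
position: [0.4857, -0.2154, 0.2109]
tool_rot: [0.995, -0.1, -0.0, -0.0]
ft_force: [0.2, 0.9, -0.1]
grip_width: 0.0874
time: 4.1
position: [0.4857, -0.2154, 0.2108]
tool_rot: [-0.673, 0.74, 0.001, -0.0]
ft_force: [0.3, 0.8, -0.3]
grip_width: 0.0869
t 4.1 p [ 0.4857 -0.2154  0.2108] h -95.5 F [ 0.3  0.8 -0.3] M [-0.09  0.15  0.01] w 0.0869 q [-0.63  0.4   1.67 -0.    1.07  1.04]
tool delta mm [ -1.1  -2.3 120.8]
turn 17.5
```

```bash
python3 -m pendant '[[[-1,-2.5,20],8.7],[[0,0,30],8.8],[[0,0,30],0],[[0,0,20],0],[[0,0,0],0],[[0,0,0],0]]'
python3 go.py 0.488 -0.2145 0.039 -113
python3 - <<'E'
from rig import camera
from h import *
c=camera("side");t=camera("top");np.savez("side1.npz",**c);np.savez("top1.npz",**t)
cv2.imwrite("pics/g1.png",np.hstack([crop(c,240,220,120,120,3),crop(t,355,220,100,120,3)]))
E
```

```text
time: 4.85
position: [0.489, -0.2151, 0.1117]
tool_rot: [-0.555, 0.832, -0.0, 0.0]
ft_force: [0.4, -0.6, 0.3]
grip_width: 0.0868
t 4.85 p [ 0.489  -0.2151  0.1117] h -112.6 F [ 0.4 -0.6  0.3] M [0.01 0.17 0.04] w 0.0868 q [-0.62  0.55  1.75  0.    0.84  1.34]
tool delta mm [-0.2  1.2 72.7]
turn 0.4
```

View pics/g1.png

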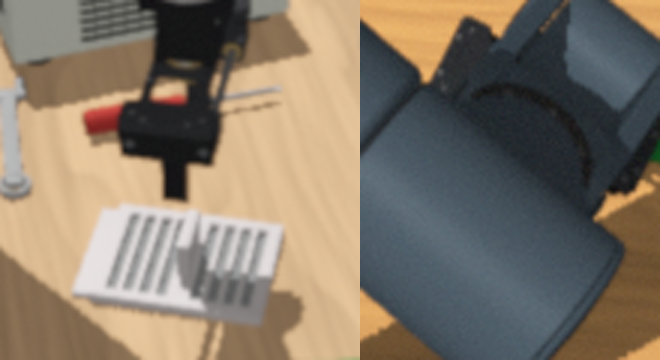

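The open gripper is above the rib in the side crop, with its near finger at (175,180) and the rib at (192,245). I'll descend and grip now.

```bash
python3 -m pendant '[[[0,1,25],0.4],[[0,0,25],0],[[0,0,15],0],[[0,0,7.5],0],[[0,0,0],0],[[0,0,0],0]]' && python3 go.py
python3 -m pendant '[[[0,0,0],0],[[0,0,0],0],[[0,0,0],0],[[0,0,0],0],[[0,0,0],0],[[0,0,0],0],[[0,0,0],0],[[0,0,0],0]]' 40 30
python3 go.py
python3 -m pendant '[[[0,0,-10],0],[[0,0,-20],0],[[0,0,-30],0],[[0,0,-30],0],[[0,0,-40],0],[[0,0,0],0],[[0,0,0],0],[[0,0,0],0]]'
python3 go.py
python3 - <<'E'
from rig import camera
from h import *
c=camera("side");t=camera("top");np.savez("side2.npz",**c);np.savez("top2.npz",**t)
cv2.imwrite("pics/g2.png",np.hstack([crop(c,220,170,150,150,3)]))
E
```

```text
time: 5.7
position: [0.4882, -0.2148, 0.0394]
tool_rot: [-0.552, 0.834, -0.001, 0.0]
ft_force: [0.2, 0.4, -0.4]
grip_width: 0.0872
t 5.7 p [ 0.4882 -0.2148  0.0394] h -113.0 F [ 0.2  0.4 -0.4] M [-0.01  0.22 -0.03] w 0.0872 q [-0.62  0.67  1.8  -0.    0.67  1.35]
time: 6.7
position: [0.4877, -0.2145, 0.0387]
tool_rot: [-0.552, 0.834, -0.0, 0.0]
ft_force: [0.3, -1.1, -0.6]
grip_width: 0.0402
t 6.7 p [ 0.4877 -0.2145  0.0387] h -113.0 F [ 0.3 -1.1 -0.6] M [-0.06  0.2   0.03] w 0.0402 q [-0.62  0.67  1.8  -0.    0.67  1.35]
time: 7.7
position: [0.4867, -0.2138, 0.1676]
tool_rot: [-0.552, 0.834, 0.001, -0.001]
ft_force: [-1.3, -0.1, -0.7]
grip_width: 0.0403
t 7.7 p [ 0.4867 -0.2138  0.1676] h -113.0 F [-1.3 -0.1 -0.7] M [-0.01  0.19  0.04] w 0.0403 q [-0.62  0.46  1.71 -0.    0.97  1.35]
```

View pics/g2.png

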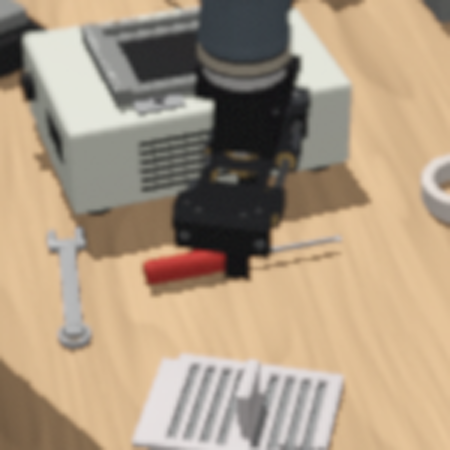

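The gripper closed to 40 mm without touching the rib. The grille is unmoved: its rib is still at full-frame (303,291). I'll compare the projected gripper with the image to find why.

Run:
```python
from h import *
s1=load("side1.npz");s2=load("side2.npz")
X=np.array([np.cos(np.radians(-113)),np.sin(np.radians(-113)),0])
for n,s,p,w in(("s1",s1,np.array([.489,-.2151,.1117]),.087),("s2",s2,np.array([.4867,-.2138,.1676]),.04)):
    tip=p-[0,0,.022]
    print(n,"tcp",proj(s,p),"near tip",proj(s,tip+X*(w/2+.005)),"far tip",proj(s,tip-X*(w/2+.005)))
rib=np.array([.4882,-.2145,.046]);d=np.array([np.cos(np.radians(67)),np.sin(np.radians(67)),0])*.025
print("rib ends",proj(s2,rib-d),proj(s2,rib+d),"base",proj(s2,rib-d-[0,0,.036]))
t0=load("top0.npz");print("top rib ends",proj(t0,rib-d),proj(t0,rib+d))
o=crop(s2,225,200,140,130,5)
for q in (rib-d,rib+d,rib-d-[0,0,.036]):
    u=proj(s2,q);cv2.circle(o,tuple(int(v) for v in (u-[225,200])*5+2),4,(0,0,255),1)
for q in(np.array([.4867,-.2138,.1676-.022])+X*.025,):
    u=proj(s2,q);cv2.circle(o,tuple(int(v) for v in (u-[225,200])*5+2),4,(255,0,0),1)
print(o.shape)
a=crop(load("top2.npz"),300,200,160,130,4)
cv2.imwrite("pics/g3.png",cv2.resize(o,(600,557)))
```

```text
s1 tcp [301.64953501 276.28857644] near tip [297.88869659 295.39737453] far tip [305.22614208 271.09114786]
s2 tcp [300.62555212 258.64560978] near tip [298.65968501 271.86386698] far tip [302.55805845 259.52084401]
rib ends [299.42419593 302.05691824] [303.14371227 289.4329075 ] base [299.46448056 312.32193793]
top rib ends [413.09582497 269.70540746] [397.21981493 261.56888978]
(650, 700, 3)
```

View pics/g3.png

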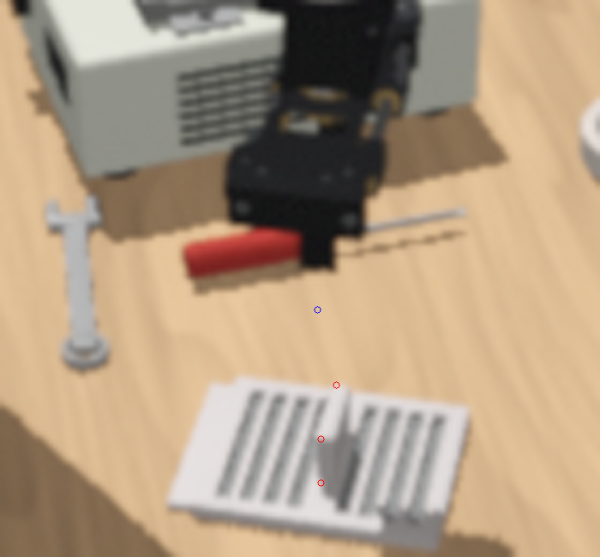

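Run:
```python
from h import *
s=load("side0.npz");p=np.array([.184,.597,.2105]);X=np.array([.294,.956,0]);Y=np.array([.956,-.294,0])
o=crop(s,120,10,90,130,5)
for i,dz in enumerate((0,.019,-.022)):
  for sg in(1,-1):
    u=proj(s,p+[0,0,dz]+sg*X*.0435);print(dz,sg,u);cv2.circle(o,tuple(int(v) for v in (u-[120,10])*5+2),4,(0,0,255) if dz<0 else (0,255,0),1)
t=load("top0.npz");o2=crop(t,40,310,100,108,5)
for sg in(1,-1):
    u=proj(t,p+[0,0,-.022]+sg*X*.0435);cv2.circle(o2,tuple(int(v) for v in (u-[40,310])*5+2),4,(0,0,255),1);print(u)
k=np.zeros((650,1000,3),np.uint8);k[:650,:450]=o;k[:540,450:950]=o2
cv2.imwrite("pics/g4.png",cv2.resize(k,(800,520)))
```

```text
0 1 [172.24505439 114.70811607]
0 -1 [165.19734063 125.0192181 ]
0.019 1 [171.63764318 109.77956315]
0.019 -1 [164.5252673  119.95489677]
-0.022 1 [172.94600933 120.36049087]
-0.022 -1 [165.97251128 130.82421787]
[ 61.81958673 345.23930318]
[ 93.79161157 358.60433095]
```

View pics/g4.png

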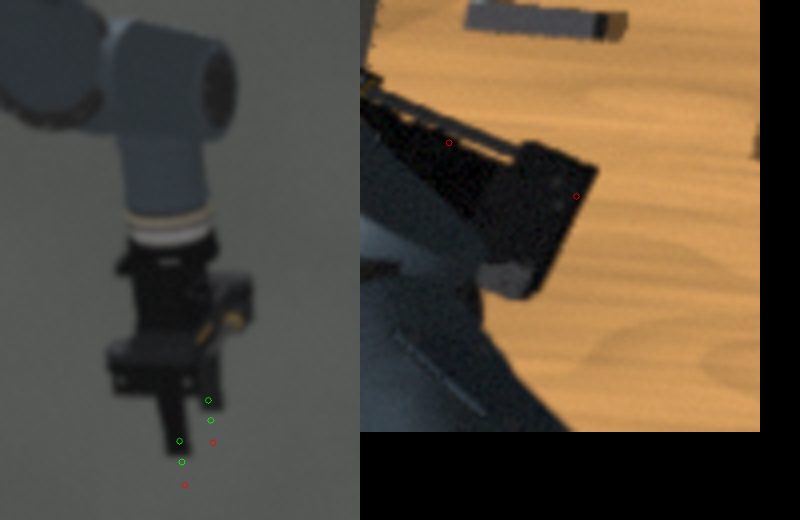

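The visible fingertips sit about 30 mm higher along the tool axis than the reported TCP implies, in all three poses (start near tip seen at (178,455), predicted (185,486)). That matches the missed grasp. I'll get the true height by touch, lowering the open fingers beside the rib until they meet the frame.

```bash
python3 -m pendant '[[[0,0,0],0],[[0,0,20],0],[[0,0,30],0],[[0,0,35],0],[[0,0,25],0],[[0,0,8],0],[[0,0,0],0],[[0,0,0],0]]' 87
python3 go.py 0.488 -0.2145 0.039 -113
python3 -m pendant '[[[0,0,5],0],[[0,0,5],0],[[0,0,5],0],[[0,0,0],0]]'
for i in 1 2 3 4; do :; done
python3 -m pendant '[[[0,0,3],0],[[0,0,3],0],[[0,0,0],0]]'
python3 go.py
```

```text
time: 8.8
position: [0.4884, -0.215, 0.0516]
tool_rot: [-0.552, 0.834, -0.001, 0.0]
ft_force: [-0.4, -0.4, -1.1]
grip_width: 0.0866
t 8.8 p [ 0.4884 -0.215   0.0516] h -113.0 F [-0.4 -0.4 -1.1] M [ 0.01  0.14 -0.  ] w 0.0866 q [-0.62  0.65  1.79  0.    0.7   1.35]
tool delta mm [-0.3  0.6 12.6]
turn -0.0
time: 9.3
position: [0.4873, -0.2143, 0.0353]
tool_rot: [-0.552, 0.834, 0.001, -0.0]
ft_force: [-0.1, 0.2, 1.1]
grip_width: 0.0871
time: 9.68
position: [0.4875, -0.2144, 0.0295]
tool_rot: [-0.552, 0.834, 0.0, -0.0]
ft_force: [0.0, 1.0, -0.2]
grip_width: 0.0869
t 9.68 p [ 0.4875 -0.2144  0.0295] h -113.0 F [ 0.   1.  -0.2] M [-0.01  0.21  0.06] w 0.0869 q [-0.62  0.69  1.8   0.    0.65  1.35]
```

```bash
python3 -m pendant '[[[0,0,4],0],[[0,0,4],0],[[0,0,4],0],[[0,0,0],0]]'
python3 -m pendant '[[[0,0,3],0],[[0,0,2],0],[[0,0,0],0]]'
python3 go.py
```

```text
time: 10.18
position: [0.4874, -0.2143, 0.0173]
tool_rot: [-0.552, 0.834, 0.0, -0.0]
ft_force: [0.6, -1.1, -0.7]
grip_width: 0.087
time: 10.55
position: [0.4876, -0.2144, 0.0126]
tool_rot: [-0.552, 0.834, 0.0, -0.0]
ft_force: [0.4, -0.1, -0.6]
grip_width: 0.0866
t 10.55 p [ 0.4876 -0.2144  0.0126] h -113.0 F [ 0.4 -0.1 -0.6] M [-0.08  0.15  0.01] w 0.0866 q [-0.62  0.72  1.81 -0.    0.61  1.35]
```

```bash
python3 -m pendant '[[[0,0,3],0],[[0,0,0],0]]'
python3 -m pendant '[[[0,0,0],0],[[0,0,0],0],[[0,0,0],0],[[0,0,0],0],[[0,0,0],0],[[0,0,0],0],[[0,0,0],0],[[0,0,0],0]]' 40 30
python3 go.py
```

```text
time: 10.8
position: [0.4875, -0.2144, 0.0095]
tool_rot: [-0.552, 0.834, 0.0, -0.0]
ft_force: [0.2, -0.7, 0.3]
grip_width: 0.0873
time: 11.8
position: [0.4877, -0.2143, 0.0098]
tool_rot: [-0.552, 0.834, 0.0, 0.0]
ft_force: [0.7, 2.2, 0.7]
grip_width: 0.0497
t 11.8 p [ 0.4877 -0.2143  0.0098] h -113.0 F [0.7 2.2 0.7] M [ 0.51 -0.1  -0.06] w 0.0497 q [-0.62  0.73  1.81  0.    0.61  1.35]
```

The gripper now holds the rib at 49.7 mm. I'll lift, then carry the grille to the cleaner's right side. There I'll rest its far edge on the casing to tip it in the grip, tongue down.

```bash
python3 -m pendant '[[[0,0,-10],0],[[0,0,-20],0],[[0,0,-30],0],[[0,0,-40],0],[[0,0,-40],0],[[0,0,-10],0],[[0,0,0],0],[[0,0,0],0]]'
python3 go.py
python3 -m pendant '[[[-20,5,0],0],[[-40,10,0],0],[[-50,13,0],0],[[-50,13,0],0],[[-50,13,0],0],[[-33,9,0],0],[[-16,4,0],0],[[0,0,0],0]]'
python3 -m pendant '[[[0,0,0],-10],[[0,0,0],-10],[[0,0,0],-10],[[0,0,0],-10],[[0,0,0],-10],[[0,0,0],-10],[[0,0,0],-10],[[0,0,0],-10]]'
python3 -m pendant '[[[0,0,0],-10],[[0,0,0],-10],[[0,0,0],-10],[[0,0,0],-9.7],[[0,0,0],0]]'
python3 go.py .5275 .0505 .13 6.7
python3 - <<'E'
from rig import camera
from h import *
c=camera("side");t=camera("top");np.savez("side3.npz",**c);np.savez("top3.npz",**t)
cv2.imwrite("pics/g5.png",np.hstack([crop(c,220,140,140,150,3),crop(t,270,160,120,150,3)]))
E
```

```text
time: 12.8
position: [0.4863, -0.2137, 0.158]
tool_rot: [-0.552, 0.834, 0.002, -0.001]
ft_force: [-0.6, 0.1, -4.6]
grip_width: 0.0496
t 12.8 p [ 0.4863 -0.2137  0.158 ] h -113.0 F [-0.6  0.1 -4.6] M [ 0.    0.16 -0.  ] w 0.0496 q [-0.62  0.48  1.72 -0.    0.95  1.35]
time: 13.8
position: [0.5267, 0.0512, 0.1591]
tool_rot: [-0.553, 0.833, 0.0, -0.001]
ft_force: [0.1, -1.0, -4.2]
grip_width: 0.0498
time: 14.8
position: [0.527, 0.0483, 0.1594]
tool_rot: [0.959, -0.282, -0.0, 0.0]
ft_force: [0.1, 0.6, -3.5]
grip_width: 0.0495
time: 15.42
position: [0.527, 0.0486, 0.1595]
tool_rot: [0.998, 0.056, -0.0, 0.0]
ft_force: [-0.7, 0.4, -4.0]
grip_width: 0.0498
t 15.43 p [0.527  0.0486 0.1595] h 6.5 F [-0.7  0.4 -4. ] M [-0.03  0.09  0.05] w 0.0498 q [-0.12  0.47  1.72 -0.    0.95 -0.23]
tool delta mm [ 0.7 -1.8 29.5]
turn -0.2
```

View pics/g5.png

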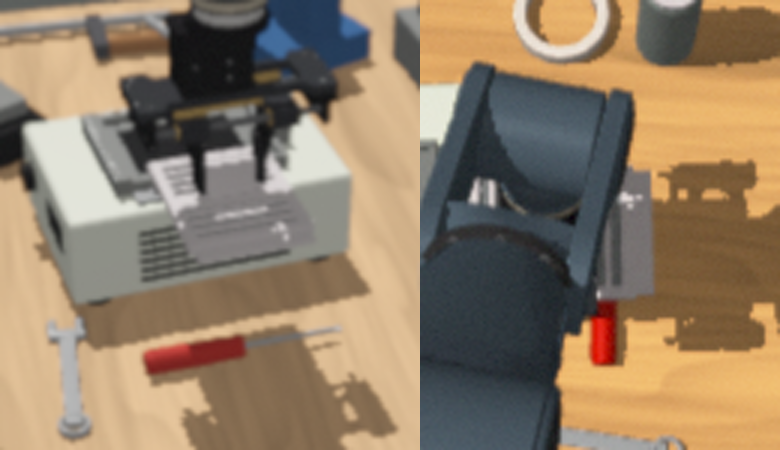

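The grille is held by the rib, with its far edge over the casing and its tongue end to the right. I'll lower it onto the casing edge now.

```bash
python3 -m pendant '[[[0,-2,10],0],[[0,0,15],0],[[0,0,9],0],[[0,0,0],0]]'
python3 -m pendant '[[[0,0,2],0],[[0,0,2],0],[[0,0,2],0],[[0,0,0],0]]'
python3 -m pendant '[[[0,0,2],0],[[0,0,2],0],[[0,0,2],0],[[0,0,0],0]]'
python3 -m pendant '[[[0,0,2],0],[[0,0,2],0],[[0,0,0],0]]'
python3 go.py
```

```text
time: 16.02
position: [0.5261, 0.0522, 0.1244]
tool_rot: [0.998, 0.058, -0.001, -0.0]
ft_force: [0.1, 0.3, -4.7]
grip_width: 0.0495
time: 16.52
position: [0.5271, 0.0521, 0.1198]
tool_rot: [0.998, 0.058, 0.0, 0.0]
ft_force: [-0.2, -0.1, -4.4]
grip_width: 0.05
time: 17.02
position: [0.5279, 0.0517, 0.114]
tool_rot: [0.998, 0.058, 0.001, 0.0]
ft_force: [0.9, -3.3, 0.6]
grip_width: 0.0497
time: 17.4
position: [0.5275, 0.0519, 0.1097]
tool_rot: [0.998, 0.058, 0.0, 0.0]
ft_force: [1.7, -3.3, -0.3]
grip_width: 0.0499
t 17.4 p [0.5275 0.0519 0.1097] h 6.7 F [ 1.7 -3.3 -0.3] M [-0.35 -0.21 -0.04] w 0.0499 q [-0.11  0.55  1.77  0.    0.83 -0.23]
```

```bash
python3 -m pendant '[[[0,0,2],0],[[0,0,2],0],[[0,0,2],0],[[0,0,2],0],[[0,0,0],0]]'
python3 go.py
python3 -m pendant '[[[0,8,-10],0],[[0,0,-20],0],[[0,0,-25],0],[[0,0,0],0],[[0,0,0],0]]'
python3 go.py
python3 - <<'E'
from rig import camera
from h import *
c=camera("side");t=camera("top");np.savez("side4.npz",**c);np.savez("top4.npz",**t)
cv2.imwrite("pics/g6.png",np.hstack([crop(c,240,140,110,110,4),crop(t,360,180,80,110,4)]))
E
```

```text
time: 18.02
position: [0.527, 0.052, 0.1015]
tool_rot: [0.998, 0.058, -0.0, 0.0]
ft_force: [1.7, -3.4, 0.4]
grip_width: 0.0498
t 18.02 p [0.527  0.052  0.1015] h 6.7 F [ 1.7 -3.4  0.4] M [-0.55 -0.17 -0.07] w 0.0498 q [-0.11  0.56  1.77 -0.    0.81 -0.23]
time: 18.65
position: [0.5266, 0.0445, 0.1559]
tool_rot: [0.998, 0.058, -0.001, -0.0]
ft_force: [-0.7, 0.2, -4.3]
grip_width: 0.0497
t 18.65 p [0.5266 0.0445 0.1559] h 6.7 F [-0.7  0.2 -4.3] M [-0.07  0.04  0.08] w 0.0497 q [-0.13  0.48  1.73  0.    0.94 -0.24]
```

View pics/g6.png

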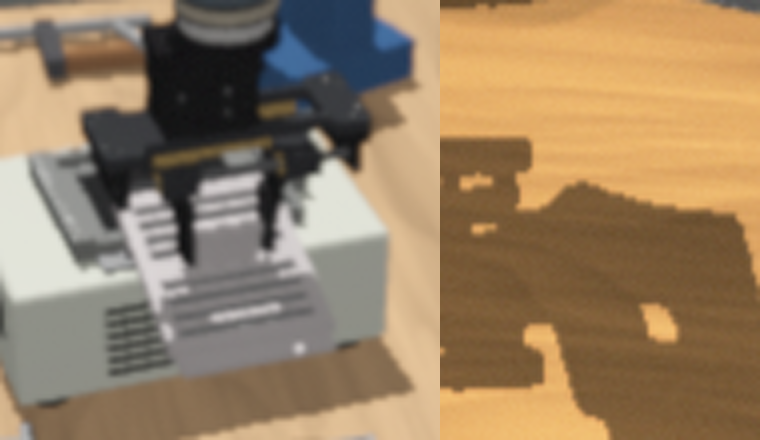

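```bash
cat >> h.py <<'E'
B_=.032
def gpt(P,head,th,x,y,z,b=B_):
    """world point of grille point (x,y,z) held at reported TCP P, tool heading head(deg), tongue-down tilt th(deg)"""
    a=np.radians(head+90);t=np.radians(th);dx=x-.008;dz=z-b
    u=dx*np.cos(t)-dz*np.sin(t);w=dx*np.sin(t)+dz*np.cos(t)
    return np.array([P[0]+u*np.cos(a)-y*np.sin(a),P[1]+u*np.sin(a)+y*np.cos(a),P[2]-.0097+b+w])
E
python3 - <<'E'
from h import *
s=load("side4.npz");P=[.5266,.0445,.1559]
print("seen tipL(284.5,233.8) tipR(323.8,225.5) farL(270.5,192.5)")
for th in(0,8,11,14,17,20):
    print(th,[proj(s,gpt(P,6.7,th,*q)).round(1) for q in((-.083,.056,.005),(-.083,-.056,.005),(.083,.06,.01))])
E
```

```text
seen tipL(284.5,233.8) tipR(323.8,225.5) farL(270.5,192.5)
0 [array([286.6, 227.7]), array([325.4, 220.3]), array([268.3, 195.6])]
8 [array([286.1, 230.5]), array([324.7, 223.1]), array([268. , 192.1])]
11 [array([285.9, 231.4]), array([324.4, 224. ]), array([267.9, 190.9])]
14 [array([285.7, 232.2]), array([324. , 224.8]), array([267.8, 189.6])]
17 [array([285.4, 232.9]), array([323.7, 225.5]), array([267.8, 188.4])]
20 [array([285.1, 233.5]), array([323.3, 226.1]), array([267.7, 187.2])]
```

The grille is now tipped tongue-down: tip corners are at full-frame (284.5,234) and (324,225.5), which fits a tilt of about 15°. I'll lift, carry it over the bay and turn it into line.

```bash
python3 -m pendant '[[[0,0,-20],0],[[0,0,-25],0],[[5,-35,0],0],[[5,-45,0],0],[[5,-45,0],0],[[5,-35,0],0],[[4,-15,0],0],[[0,0,0],0]]'
python3 -m pendant '[[[0,0,0],10],[[0,0,0],10],[[0,0,0],10],[[0,0,0],10],[[0,0,0],10],[[0,0,0],10],[[0,0,0],10],[[0,0,0],10]]'
python3 -m pendant '[[[0,0,0],10],[[0,0,0],0],[[0,0,0],0]]'
python3 go.py .5296 .2209 .165 -83.3
```

```text
time: 19.75
position: [0.5311, 0.2211, 0.2009]
tool_rot: [0.998, 0.059, -0.001, 0.0]
ft_force: [-0.7, -0.9, -4.3]
grip_width: 0.0493
time: 20.75
position: [0.5314, 0.2187, 0.2014]
tool_rot: [0.8, -0.6, -0.0, 0.001]
ft_force: [0.6, 0.9, -4.0]
grip_width: 0.0494
time: 21.12
position: [0.5314, 0.2197, 0.2016]
tool_rot: [0.748, -0.664, -0.0, 0.0]
ft_force: [-0.0, 1.0, -4.2]
grip_width: 0.0495
t 21.12 p [0.5314 0.2197 0.2016] h -83.2 F [-0.   1.  -4.2] M [-0.09  0.14 -0.02] w 0.0495 q [ 0.2   0.47  1.57 -0.    1.1   1.65]
tool delta mm [-1.4  1.7 36.6]
turn 0.1
```

```bash
python3 -m pendant '[[[-1,2,15],0],[[0,0,15],0],[[0,0,6],0],[[0,0,0],0],[[0,0,0],0]]'
python3 go.py
python3 - <<'E'
from rig import camera
from h import *
c=camera("side");t=camera("top");np.savez("side5.npz",**c);np.savez("top5.npz",**t)
cv2.imwrite("pics/g7.png",np.hstack([crop(c,225,130,120,110,4),crop(t,205,185,70,110,4)]))
P=[.530,.221,.165]
E
```

```text
time: 21.75
position: [0.5298, 0.2216, 0.166]
tool_rot: [0.747, -0.665, 0.0, -0.0]
ft_force: [1.0, 0.5, -4.8]
grip_width: 0.0495
t 21.75 p [0.5298 0.2216 0.166 ] h -83.3 F [ 1.   0.5 -4.8] M [-0.05  0.19  0.01] w 0.0495 q [ 0.2   0.52  1.61 -0.    1.02  1.66]
```

View pics/g7.png

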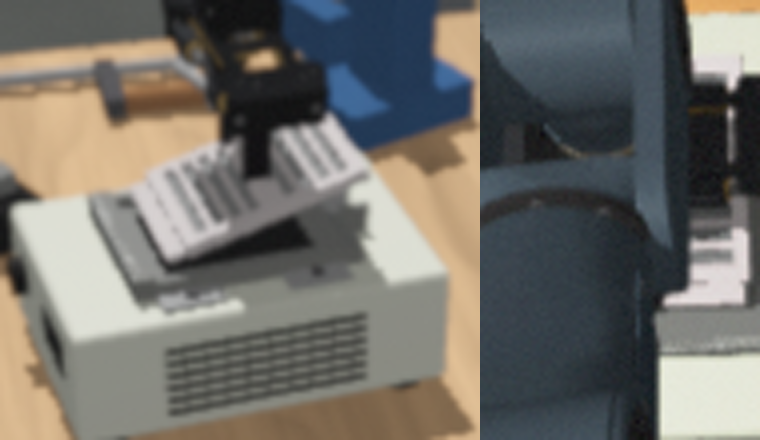

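Run:
```python
from h import *
s=load("side5.npz");t=load("top5.npz");P=[.5298,.2216,.166]
C=np.array([.508,.2194]);a=np.radians(6.7);ax=np.array([np.cos(a),np.sin(a)]);ay=np.array([-ax[1],ax[0]])
loc=lambda X:np.array([(X[:2]-C)@ax,(X[:2]-C)@ay]).round(4)
print("pred tip loc",loc(gpt(P,-83.3,15,-.083,-.056,.005)),"seen",loc(at_z(t,(271.25,261.3),.139)), "lip front R",loc(at_z(t,(275.75,265.75),.129)))
print("top pred tipR px",proj(t,gpt(P,-83.3,15,-.083,-.056,.005)))
print("side seen tipL(258.5,178) tipR(270,196) farR(316.5,172) farL(308,158.5)")
for th in(12,15,18):
  print(th,[proj(s,gpt(P,-83.3,th,*q)).round(1) for q in((-.083,.056,.005),(-.083,-.056,0),(.083,-.06,.01),(.083,.06,.01))])
L=lambda x,y,z:np.array([*(C+x*ax+y*ay),z])
print("side lip front R lower/upper px", proj(s,L(-.070,-.0635,.129)), "wall inner R", proj(s,L(-.05,-.0635,.116)))
```

```text
pred tip loc [-0.059  -0.0564] seen [-0.0608 -0.0585] lip front R [-0.0715 -0.0694]
top pred tipR px [270.46621611 260.69758842]
side seen tipL(258.5,178) tipR(270,196) farR(316.5,172) farL(308,158.5)
12 [array([255. , 174.4]), array([264.9, 193.3]), array([315.9, 172.7]), array([303.2, 155.1])]
15 [array([255.9, 175.4]), array([265.9, 194.3]), array([316. , 171.5]), array([303.3, 154. ])]
18 [array([256.7, 176.4]), array([266.9, 195.3]), array([316. , 170.3]), array([303.3, 152.8])]
side lip front R lower/upper px [262.60973437 197.58523116] wall inner R [269.16976726 200.12420982]
```

The grille is tilted over the bay, about 10 mm short of the lip and in line to within 2 mm. I'll lower the tongue tip to the bay floor.

```bash
python3 -m pendant '[[[0,0,5],0],[[0,0,5],0],[[0,0,3],0],[[0,0,0],0]]'
python3 -m pendant '[[[0,0,1.5],0],[[0,0,1.5],0],[[0,0,0],0],[[0,0,0],0]]'
python3 go.py
python3 -m pendant '[[[0,0,1],0],[[0,0,1],0],[[0,0,0],0],[[0,0,0],0]]'
python3 go.py
```

```text
time: 22.35
position: [0.5291, 0.2214, 0.1523]
tool_rot: [0.747, -0.665, -0.0, 0.0]
ft_force: [0.9, 0.6, -4.5]
grip_width: 0.0497
time: 22.85
position: [0.5294, 0.2215, 0.1498]
tool_rot: [0.747, -0.665, 0.0, -0.0]
ft_force: [0.2, -0.1, -4.5]
grip_width: 0.0498
t 22.85 p [0.5294 0.2215 0.1498] h -83.3 F [ 0.2 -0.1 -4.5] M [-0.03  0.11 -0.01] w 0.0498 q [ 0.2   0.54  1.62 -0.    0.98  1.66]
time: 23.35
position: [0.5304, 0.2217, 0.1483]
tool_rot: [0.747, -0.665, 0.001, -0.001]
ft_force: [2.4, 0.1, 0.9]
grip_width: 0.0497
t 23.35 p [0.5304 0.2217 0.1483] h -83.3 F [2.4 0.1 0.9] M [-0.08  0.05  0.03] w 0.0497 q [ 0.2   0.54  1.62 -0.    0.98  1.66]
```

```bash
python3 -m pendant '[[[0,2,-0.5],0],[[0,3,0],0],[[0,3,0],0],[[0,3,0],0],[[0,0,0],0],[[0,0,0],0]]'
python3 go.py
python3 -m pendant '[[[0,2,0],0],[[0,2,0],0],[[0,0,0],0],[[0,0,0],0]]'
python3 go.py
```

```text
time: 24.1
position: [0.5178, 0.2201, 0.1481]
tool_rot: [0.747, -0.665, -0.0, 0.001]
ft_force: [1.6, 0.9, 0.7]
grip_width: 0.0495
t 24.1 p [0.5178 0.2201 0.1481] h -83.3 F [1.6 0.9 0.7] M [-0.13  0.23  0.04] w 0.0495 q [0.2  0.53 1.65 0.   0.96 1.66]
time: 24.6
position: [0.5143, 0.2197, 0.1482]
tool_rot: [0.747, -0.665, -0.0, 0.0]
ft_force: [2.4, -0.3, 0.8]
grip_width: 0.0495
t 24.6 p [0.5143 0.2197 0.1482] h -83.3 F [ 2.4 -0.3  0.8] M [-0.1   0.03 -0.03] w 0.0495 q [0.2  0.52 1.66 0.   0.96 1.66]
```

```bash
python3 -m pendant '[[[0,1.5,0],0],[[0,1.5,0],0],[[0,0,0],0],[[0,0,0],0]]'
python3 go.py
python3 -m pendant '[[[0,1.5,0],0],[[0,1.5,0],0],[[0,0,0],0],[[0,0,0],0]]'
python3 go.py
```

```text
time: 25.1
position: [0.5112, 0.2194, 0.1482]
tool_rot: [0.747, -0.665, -0.0, 0.0]
ft_force: [2.1, 1.1, 0.6]
grip_width: 0.0498
t 25.1 p [0.5112 0.2194 0.1482] h -83.3 F [2.1 1.1 0.6] M [-0.11 -0.    0.02] w 0.0498 q [0.2  0.52 1.67 0.   0.95 1.66]
time: 25.6
position: [0.5087, 0.2191, 0.1484]
tool_rot: [0.747, -0.665, 0.0, -0.0]
ft_force: [3.3, -0.2, 1.1]
grip_width: 0.0499
t 25.6 p [0.5087 0.2191 0.1484] h -83.3 F [ 3.3 -0.2  1.1] M [-0.07 -0.18  0.08] w 0.0499 q [ 0.2   0.52  1.68 -0.    0.95  1.66]
```

```bash
python3 -m pendant '[[[0,1,0],0],[[0,1,0],0],[[0,0,0],0],[[0,0,0],0]]'
python3 go.py
python3 - <<'E'
from rig import camera
from h import *
c=camera("side");t=camera("top");np.savez("side6.npz",**c);np.savez("top6.npz",**t)
cv2.imwrite("pics/g8.png",np.hstack([crop(c,225,130,120,110,4),crop(t,205,185,75,110,4)]))
E
```

```text
time: 26.1
position: [0.5084, 0.2191, 0.1489]
tool_rot: [0.747, -0.665, 0.001, -0.002]
ft_force: [5.3, 0.8, 0.7]
grip_width: 0.0497
t 26.1 p [0.5084 0.2191 0.1489] h -83.3 F [5.3 0.8 0.7] M [ 0.02 -0.64  0.13] w 0.0497 q [ 0.21  0.51  1.68 -0.    0.95  1.66]
```

View pics/g8.png

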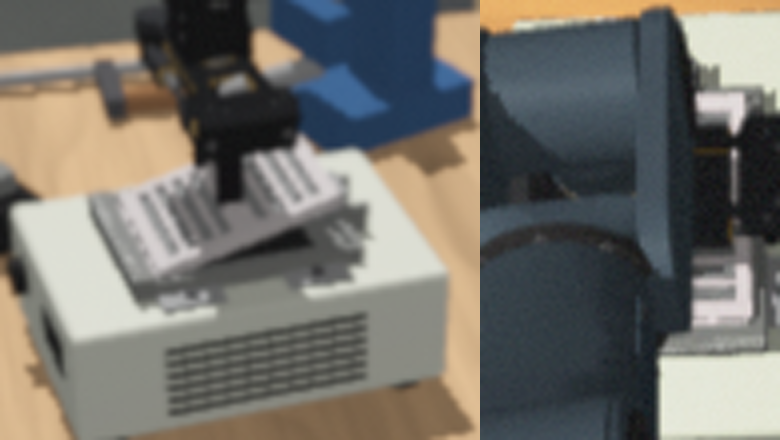

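The tongue is under the lip and blocked by the stop. The push force rose from 2 to 5 N while the tool stayed put, at a cradle offset of about +5 mm, which agrees with the pictures. I'll swing it down along the arc, keeping it lightly against the stop.

```bash
python3 -m pendant '[[[0,-1.4,2.1],0],[[0,-1.4,2.1],0],[[0,-1.3,2.2],0],[[0,-1.2,2.2],0],[[0,0,0],0],[[0,0,0],0]]' - 40
python3 go.py
```

```text
time: 26.95
position: [0.5131, 0.2198, 0.1401]
tool_rot: [0.747, -0.665, 0.001, -0.001]
ft_force: [5.5, 1.0, 2.5]
grip_width: 0.0494
t 26.95 p [0.5131 0.2198 0.1401] h -83.3 F [5.5 1.  2.5] M [ 0.06 -0.39  0.08] w 0.0494 q [0.2  0.53 1.67 0.   0.93 1.66]
```

```bash
python3 -m pendant '[[[0,-1.2,2.3],0],[[0,-1.1,2.3],0],[[0,0,0],0]]'
python3 -m pendant '[[[0,-1,2.3],0],[[0,-1,2.3],0],[[0,0,0],0],[[0,0,0],0]]'
python3 go.py
```

```text
time: 27.32
position: [0.5151, 0.22, 0.1353]
tool_rot: [0.747, -0.665, 0.0, -0.001]
ft_force: [4.5, 0.9, 3.6]
grip_width: 0.0495
time: 27.82
position: [0.5168, 0.2203, 0.1308]
tool_rot: [0.747, -0.665, 0.0, -0.001]
ft_force: [4.7, 1.0, 4.2]
grip_width: 0.0496
t 27.82 p [0.5168 0.2203 0.1308] h -83.3 F [4.7 1.  4.2] M [ 0.18 -0.33  0.07] w 0.0496 q [0.2  0.55 1.67 0.   0.92 1.66]
```

```bash
python3 -m pendant '[[[0,-0.9,2],0],[[0,-0.7,2],0],[[0,0,0],0],[[0,0,0],0]]'
python3 go.py
python3 -m pendant '[[[0,-0.3,1],0],[[0,0,1],0],[[0,0,0],0],[[0,0,0],0]]'
python3 go.py
```

```text
time: 28.32
position: [0.5182, 0.2205, 0.1263]
tool_rot: [0.747, -0.665, 0.0, -0.001]
ft_force: [4.7, 3.3, 1.5]
grip_width: 0.0498
t 28.32 p [0.5182 0.2205 0.1263] h -83.3 F [4.7 3.3 1.5] M [ 0.33 -0.4   0.04] w 0.0498 q [0.2  0.56 1.67 0.   0.91 1.66]
time: 28.82
position: [0.5186, 0.2205, 0.1253]
tool_rot: [0.747, -0.665, 0.0, -0.001]
ft_force: [3.1, 1.5, 8.3]
grip_width: 0.0496
t 28.82 p [0.5186 0.2205 0.1253] h -83.3 F [3.1 1.5 8.3] M [ 0.17 -0.09  0.04] w 0.0496 q [0.2  0.56 1.67 0.   0.91 1.66]
```

```bash
python3 -m pendant '[[[0,0,1.5],0],[[0,0,1.5],0],[[0,0,0],0],[[0,0,0],0]]'
python3 go.py
python3 - <<'E'
from rig import camera
from h import *
c=camera("side");t=camera("top");np.savez("side7.npz",**c);np.savez("top7.npz",**t)
cv2.imwrite("pics/g9.png",np.hstack([crop(c,235,150,110,90,6)]))
E
```

```text
time: 29.32
position: [0.5186, 0.2205, 0.1252]
tool_rot: [0.747, -0.665, 0.001, -0.001]
ft_force: [-1.7, 0.2, 25.5]
grip_width: 0.0498
t 29.32 p [0.5186 0.2205 0.1252] h -83.3 F [-1.7  0.2 25.5] M [-0.03  0.68  0.01] w 0.0498 q [0.2  0.56 1.67 0.   0.91 1.66]
```

The viewer limit is reached, so that crop was not shown. The tool stalled at z = 0.1252 under 25 N, which is rigid and at the height I predicted for flat. I'll ease off, then tug very gently to check the catch holds.

```bash
python3 -m pendant '[[[0,0,-2],0],[[0,0,-2],0],[[0,0,0],0],[[0,0,0],0]]'
python3 go.py
python3 -m pendant '[[[0,0,-1],0],[[0,0,-1],0],[[0,0,0],0],[[0,0,0],0]]'
python3 go.py
```

```text
time: 29.92
position: [0.5185, 0.2205, 0.1253]
tool_rot: [0.747, -0.665, 0.0, -0.001]
ft_force: [6.1, 2.2, 2.5]
grip_width: 0.0494
t 29.93 p [0.5185 0.2205 0.1253] h -83.3 F [6.1 2.2 2.5] M [ 0.29 -0.41  0.03] w 0.0494 q [0.2  0.56 1.67 0.   0.91 1.66]
time: 30.42
position: [0.5182, 0.2205, 0.1262]
tool_rot: [0.747, -0.665, -0.0, -0.0]
ft_force: [5.7, 2.5, -3.2]
grip_width: 0.0496
t 30.43 p [0.5182 0.2205 0.1262] h -83.3 F [ 5.7  2.5 -3.2] M [ 0.41 -0.82  0.07] w 0.0496 q [0.2  0.56 1.67 0.   0.91 1.66]
```

```bash
python3 -m pendant '[[[0,-0.5,-1],0],[[0,0,-1],0],[[0,0,0],0],[[0,0,0],0]]'
python3 go.py
```

```text
time: 30.92
position: [0.5182, 0.2204, 0.1265]
tool_rot: [0.747, -0.665, -0.001, 0.0]
ft_force: [7.9, 3.1, -12.1]
grip_width: 0.0493
t 30.93 p [0.5182 0.2204 0.1265] h -83.3 F [  7.9   3.1 -12.1] M [ 0.58 -1.11  0.17] w 0.0493 q [0.2  0.56 1.67 0.   0.92 1.66]
```

The catch holds: the grille came up about 1.2 mm and then stopped hard against a net 8 N upward pull. I'll press it back down, release and withdraw.

```bash
python3 -m pendant '[[[0,-0.5,2],0],[[0,0,2],0],[[0,0,1],0],[[0,0,0],0],[[0,0,0],0]]'
python3 go.py
python3 -m pendant '[[[0,0,-1.5],0],[[0,0,0],0],[[0,0,0],0]]'
python3 -m pendant '[[[0,0,0],0],[[0,0,0],0],[[0,0,0],0],[[0,0,0],0],[[0,0,0],0],[[0,0,0],0]]' 75
python3 go.py
python3 -m pendant '[[[0,0,-5],0],[[0,0,-10],0],[[0,0,-25],0],[[0,0,-40],0],[[0,0,-50],0],[[0,0,-50],0],[[0,0,0],0],[[0,0,0],0]]'
python3 go.py
```

```text
time: 31.55
position: [0.5185, 0.2202, 0.1253]
tool_rot: [0.747, -0.665, -0.0, 0.0]
ft_force: [1.7, 0.5, 10.5]
grip_width: 0.0495
t 31.55 p [0.5185 0.2202 0.1253] h -83.3 F [ 1.7  0.5 10.5] M [0.11 0.05 0.15] w 0.0495 q [ 0.2   0.56  1.67 -0.    0.91  1.66]
time: 31.92
position: [0.5184, 0.2202, 0.1254]
tool_rot: [0.747, -0.665, -0.0, 0.001]
ft_force: [2.8, 0.6, -0.9]
grip_width: 0.0493
time: 32.67
position: [0.5189, 0.2203, 0.126]
tool_rot: [0.747, -0.665, -0.0, 0.0]
ft_force: [1.1, 0.2, -1.2]
grip_width: 0.0746
t 32.67 p [0.5189 0.2203 0.126 ] h -83.3 F [ 1.1  0.2 -1.2] M [-0.09  0.19  0.  ] w 0.0746 q [ 0.2   0.56  1.67 -0.    0.91  1.66]
time: 33.67
position: [0.5183, 0.2202, 0.306]
tool_rot: [0.747, -0.665, -0.0, 0.0]
ft_force: [-0.5, -0.1, -0.6]
grip_width: 0.0749
t 33.67 p [0.5183 0.2202 0.306 ] h -83.3 F [-0.5 -0.1 -0.6] M [-0.06  0.1   0.05] w 0.0749 q [ 0.2   0.35  1.47 -0.    1.33  1.66]
```

```bash
python3 -m pendant '[[[40,0,0],0],[[50,0,0],0],[[50,0,0],0],[[50,0,0],0],[[50,0,0],0],[[40,0,0],0],[[0,0,0],0],[[0,0,0],0]]'
python3 - <<'E'
from rig import camera
from h import *
t=camera("top");s=camera("side");np.savez("top8.npz",**t);np.savez("side8.npz",**s)
C=np.array([.508,.2194]);a=np.radians(6.7);ax=np.array([np.cos(a),np.sin(a)]);ay=np.array([-ax[1],ax[0]])
loc=lambda X:((X[:2]-C)@np.array([ax,ay]).T*1000).round(1)
for n,c,(x,y,w,h) in(("t",t,(222,200,60,78)),("s",s,(235,150,110,80))):
    p=c["pixels"][y:y+h,x:x+w];hsv=cv2.cvtColor(p,cv2.COLOR_BGR2HSV)
    m=((hsv[...,2]>160)&(hsv[...,0]>120 if 0 else (p[...,0].astype(int)>=p[...,1].astype(int)-2))&(hsv[...,2]>170)).astype(np.uint8)
    m=cv2.morphologyEx(m,cv2.MORPH_CLOSE,np.ones((5,5)))
    k=max(cv2.findContours(m,0,2)[0],key=cv2.contourArea)
    q=cv2.approxPolyDP(cv2.convexHull(k),4,True)[:,0]+[x,y]
    print(n,cv2.contourArea(k),[(u.tolist(),loc(at_z(c,u,.126)).tolist()) for u in q])
L=lambda x,y,z:np.array([*(C+x*ax+y*ay),z])
# seated prediction: stop at -79.2 -> frame from -63 to +87 (top z .126)
for n,c in(("t",t),("s",s)): print(n,[proj(c,L(x,y,.126)).round(1).tolist() for x,y in((.087,.059),(.087,-.061),(-.063,-.061),(-.063,.059))])
# bystanders: change vs start
t0=load("top0.npz")
d=cv2.absdiff(t0["pixels"],t["pixels"]).max(2)
for n,(x,y,w,h) in dict(screwdriver=(322,212,18,72),wrench=(295,293,66,26),hammer=(448,295,92,68),tape=(298,147,38,36),can=(340,142,28,42),battery=(135,280,55,45)).items():
    r=d[y:y+h,x:x+w];print(n,int(r.mean()),float((r>60).mean().round(3)))
# catch nose brightness column along catch in both
cv2.imwrite("pics/f.png",crop(s,235,150,110,90,6))
E
```

```text
time: 34.67
position: [0.5505, -0.0571, 0.3044]
tool_rot: [0.747, -0.665, -0.002, 0.0]
ft_force: [-0.1, 0.1, -0.2]
grip_width: 0.0753
t 2371.0 [([271, 210], [83.8, -58.3]), ([272, 263], [-63.2, -59.2]), ([231, 267], [-70.3, 50.4]), ([229, 211], [84.8, 56.5])]
s 948.0 [([311, 190], [83.7, -63.5]), ([263, 198], [-68.3, -61.5]), ([250, 182], [-81.9, 43.1]), ([300, 172], [87.1, 53.6])]
t [[228.1, 210.2], [272.0, 208.8], [272.7, 262.9], [227.8, 264.4]]
s [[299.5, 171.2], [311.8, 189.4], [264.7, 197.6], [254.5, 178.6]]
screwdriver 114 0.864
wrench 102 0.752
hammer 50 0.458
tape 32 0.031
can 72 0.561
battery 39 0.222
```

Run:
```python
from h import *
a=load("side0.npz")["pixels"];b=load("side8.npz")["pixels"]
for i in(a,b):
    m=(i[...,2]>130)&(i[...,1]<60);y,x=np.nonzero(m);print("red",m.sum(),x.mean().round(1) if m.sum() else 0,y.mean().round(1) if m.sum() else 0)
from rig import order,robot
print(order.hand_in(),robot.get_obs()["time"])
```

```text
red 78 284.4 256.9
red 84 284.1 257.3
the job is handed in; nothing more can be done
the job is handed in; nothing more can be done
```

The grille is refitted in the bay with the catch over its edge, and I let go and handed the job in after about 35 s of robot time.

- **Pick-up:** The first grasp missed because the fingers sit about 30 mm higher than the stated TCP implies. I gripped the rib by its ends at the corrected height. I then tipped the grille about 15°, tongue down, by resting its far edge lightly on the cleaner's casing.
- **Refit:** I slid the tongue along the bay floor under the lip until it met the stop at about 5 N. That put the cradle about 5 mm toward the catch end. I then swung the grille down and pressed it flat; it stopped rigidly at the predicted height, with 25 N at most.
- **Catch check:** A gentle upward tug of about 8 N net moved it only about 1 mm before it held, so I take the catch as snapped. I could not confirm that by eye, because I had reached the picture limit.
- **Position check:** After release, the far-edge corners and the lip-end corner on the robot's right matched the flat, seated position in both cameras to about 1–2 pixels. The other lip-end corner was off by up to about 6 pixels. I put that down to the pale lip and casing merging with the grille in the colour mask, but did not confirm it.
- **Other objects:** The screwdriver had not moved in the side view. The top-view check of the others was inconclusive because the arm and its shadow covered them. I planned no contact with them and felt no unexpected forces.

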